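# Brace the square canister and take off its tight cap

## Task

Stand the square canister upright, right down in the square pocket of the bench cradle so that it cannot turn, then unscrew its tight cap anticlockwise just until it comes free and lift it off. Finish still holding the cap in the gripper, level and directly over the open mouth with a gap of about 2 cm of clear air, the canister still seated in the cradle. Do not topple the canister, and leave everything else on the bench where it is.

Things in the scene. Friction and masses are not known exactly. Their poses are not given: they have to be found in the camera images.
- canister: loose square aluminium canister closed by the cap: body 60 x 60 mm, 85 mm tall, round neck (40 mm) above; 0.31 to 0.61 kg without cap. Origin at the centre of its underside, z up, x square to the face with a thin dark strip. Neck lugs hold the cap like a jam jar's. Standing loose on the bench it merely turns with the cap. It can be lifted and carried by its tight cap
- cap: round black plastic cap, 62 mm across, 27 mm tall, 50 g, coarse 16-sided wall, thin rib on top along its own x. Origin at the centre of its lower rim, z up. Tight, its rim is 92 mm and its top 119 mm above the canister's underside, with 7 mm of air under the rim down to the canister's shoulder, so fingertips go no lower. Turning it takes up to about 1.2 N m: grip firmly, 60 N or more
- cap_mark (a point): cap's side wall at the rib: 31 mm from its axis along its x, 12 mm above its rim. Seen from above, the cap's x starts 0 to 0.16 rad anticlockwise of the canister's x; turned on anticlockwise relative to the canister, its three lugs come free from 0.79 rad, and a firm stop ends the turn at about 1.05 (do not force it); at 0.92 it lifts straight off. Clockwise is blocked
- mouth (a point): centre of the neck's end, 110 mm above the canister's underside. A sprung rubber seal disc (39 mm) sits in it and pushes the cap up with about 20 N, so the cap pops up some 4 mm when free if not held; with the cap off the disc's top stands 118 mm above the canister's underside
- cradle: fixed metal bench cradle: base plate 124 x 124 mm, 8 mm thick, four walls round a square pocket 67 x 67 mm; walls rise to 30 mm above the bench with flared lips up to about 43 mm (about 80 mm across inside at the top). Origin at the centre of its underside, x and y square to the walls. The canister fits at any quarter turn and can then turn only about 0.12 rad either way
- pocket (a point): centre of the pocket's floor, 8 mm above the bench, axes as the cradle's; the seated canister's underside rests here
- tape: roll of tape lying flat, 84 mm across, 25 mm tall; bystander
- plug0: small cork plug standing upright, 25 mm across, 20 mm tall; bystander
- plug1: small cork plug standing upright, 25 mm across, 20 mm tall; bystander
- plug2: small cork plug standing upright, 25 mm across, 20 mm tall; bystander
- screwdriver: screwdriver lying on the bench to the robot's right; bystander
- brush: brush lying on the bench to the robot's left; bystander
- round_tin: round aluminium tin with black cap, 70 mm across, 120 mm tall, far left; bystander
Things that resemble listed ones, but are neither listed nor needed, are in the scene too. Leave any orange look-alike of the cap alone.

How it is judged:
By the outcome, as a careful person would: the job done as asked, in the order asked, and still so for the second after the job is handed in, while the arm keeps its last pose, push and grip.
It also fails if it takes over 56 s, if anything falls off the work surface, if the arm or the gripper's body presses on something with over 40 N, if the wrist force passes 120 N, or if a joint passes its speed limit or range.

## Robot

A 6-joint arm with a two-finger parallel gripper is mounted at the origin on the work surface. World frame = base frame: x ahead of the robot, y to its left, z up, the work surface at z = 0. Lengths are in m, angles in rad, forces in N, time in s.
With the tool pointing down it reaches from about 0.275 to 0.75 m from the base axis. Payload 10.2 kg.
Tool frame: the origin (TCP) lies at the centre of the arm's flange, where the gripper is bolted on; the fingertips stand 173 mm ahead of it and the grasp point (between the pads) lies 155 mm ahead of it; z points along the fingers, y is the direction in which the jaws open and shut (so a half turn about z gives the same grasp; the last joint's range is limited). The gripper opens to 85 mm and grips with 20 to 120 N. Pads are 22 mm wide; open, the fingers measure 114 mm over their backs; the gripper's body (76 mm by 85 mm) begins 54 mm behind the grasp point. The pads swing forward as they close: fully open they stand 13 mm farther back than shut.
Start: joints at [0.988, 0.313, 1.498, -0, 1.331, -0.223], TCP at [0.185, 0.491, 0.405] pointing down, gripper open.
Joint ranges: [-2.94, 2.94], [-0.97, 2.17], [0.19, 2.56], [-1.23, 4.37], [0.02, 3.11], [-2.88, 2.88]. Speed limits (rad/s): [2.39, 2.39, 3.01, 3.14, 3.14, 3.14].

## Interface

Orientations are given as a rotation vector (axis times angle).
In Python, from rig import ctrl gives the robot as it stands.
- The arm moves only by the tool servo_tool, never from a script. Its arguments are lists of equal length, an entry for each row: "fingers": the finger opening in cm, from 0 to 8.54; "linear": the shift along the tool's x, y, z in cm, a list of three; "turn": the turn about the tool's z in degrees. In form: {"fingers": [fingers, ...], "linear": [[dx, dy, dz], ...], "turn": [turn, ...]}. A call has 1 to 20 rows; each row is the pose to reach, as a shift and turn from the pose measured when the call began, along the tool's axes at that moment; what a row does not reach only later rows make up. A row lasts 1/12 s, in which the tool goes at most 41.7 mm and 7.16 degrees, less where a joint would pass 70% of its speed; a pose out of reach is approached as far as the arm can. A call with a gripper value outside its range is refused whole. The fingers move at their own pace and stop on an object; "grip_force" is the grip in N (left out, the last holds). Time passes only in rows, so rows that repeat a pose let the fingers close. It gives the time, the measured TCP pose, the force and the opening at its end, in the units of the state.
- ctrl.read_state(): the state, without advancing time (a new reading comes with each control period).
- ctrl.read_camera(name): name is "side" or "top" or "wrist"; returns a dict with "color" (480x640x3 uint8, red, green, blue), "mtx" (3x3 intrinsics, pixels), "distortion" ([k1, k2, p1, p2, k3] as OpenCV has them; the pictures are not rectified), "xyz" and "rotation" of the camera in the world. Camera axes: x right, y down, z forward; pixel columns grow to the right and rows downward; lengths in m; the calibration is good to about 2 mm. A picture is of the moment at which its call begins. There is no depth.
- ctrl.finish_job(): hands the job in, once; it reports no verdict.
The state is a dict: "t": time; "joint_pos": joint angles; "joint_vel": joint speeds; "joint_efforts": joint torques, N m; "ee_pos": TCP position; "eef_rot": TCP orientation; "contact_force": force on the tool from outside, world axes, zero at the start; "moment": the same for the moment, N m; "width": opening from 0.0 (shut) to 1.0 (fully open).
Only numpy, scipy, OpenCV 4.12 (cv2) and the standard library are available. Lean on these libraries where they do the work, as an engineer would, in place of code of your own. Each camera call takes 0.05 s, during which the arm holds its last target. There are 200 camera calls.

## Working session

There is one attempt and no reset: what is moved stays moved. The work goes in short steps, Python scripts to look and compute and a tool call to move; the robot and the scene stay as the last step left them, time stands still between calls to the robot, and variables do not carry over. Pictures are saved under pics/ and viewed, about 8 in all and at most 12, crops included, and the job is handed in when it is done.

Besides the shell and the picture viewer there is one more tool, called after ">>>" as a command line: name --pt "numbers of a row" for each row, then --argument value for the rest. servo_tool: Moves the arm, as the interface text tells. Its arguments: {"type":"object","properties":{"fingers":{"type":"array","items":{"type":"number"}},"linear":{"type":"array","items":{"type":"array","items":{"type":"number"}}},"turn":{"type":"array","items":{"type":"number"}},"grip_force":{"type":"number"}},"required":["fingers","linear","turn"]}

```bash
ls; mkdir -p pics; cat > h.py <<'E'
import numpy as np, cv2
from rig import ctrl
def cam(n,save=None):
    c=ctrl.read_camera(n)
    if save: cv2.imwrite(f'pics/{save}.png',c['color'][:,:,::-1])
    R=np.array(c['rotation'],float)
    if R.shape!=(3,3): R=cv2.Rodrigues(R)[0]
    c['R']=R; c['p']=np.array(c['xyz'],float); return c
def rays(c,uv):
    u=cv2.undistortPoints(np.array(uv,float).reshape(-1,1,2),np.array(c['mtx'],float),np.array(c['distortion'],float)).reshape(-1,2)
    return np.c_[u,np.ones(len(u))]@c['R'].T
def onplane(c,uv,z):
    d=rays(c,uv); return c['p']+d*((z-c['p'][2])/d[:,2])[:,None]
def tri(cs,uvs):
    A=0;b=0
    for c,uv in zip(cs,uvs):
        d=rays(c,[uv])[0]; d/=np.linalg.norm(d); P=np.eye(3)-np.outer(d,d); A=A+P; b=b+P@c['p']
    return np.linalg.solve(A,b)
def proj(c,X):
    return cv2.projectPoints(np.array(X,float).reshape(-1,1,3),cv2.Rodrigues(c['R'].T)[0],-c['R'].T@c['p'],np.array(c['mtx'],float),np.array(c['distortion'],float))[0].reshape(-1,2)
E
python3 - <<'E'
from h import *
for n in ['top','side','wrist']:
    c=cam(n,n+'0'); print(n,c['p'],c['R'].round(3).tolist(),np.array(c['mtx']).round(1).tolist(),c['distortion'])
print(ctrl.read_state())
E
```

```text
pics
top [ 0.46924242 -0.01481966  1.51744935] [[0.002, -0.998, 0.061], [-1.0, -0.0, 0.024], [-0.024, -0.061, -0.998]] [[607.7, 0.0, 322.5], [0.0, 607.7, 234.7], [0.0, 0.0, 1.0]] [-0.20659833  0.          0.          0.          0.        ]
side [-0.07513194 -1.14081149  0.9187784 ] [[0.881, -0.257, 0.397], [-0.473, -0.467, 0.747], [-0.007, -0.846, -0.533]] [[596.7, 0.0, 314.5], [0.0, 596.7, 236.6], [0.0, 0.0, 1.0]] [0.01583673 0.         0.         0.         0.        ]
wrist [0.11057187 0.52015815 0.37260919] [[0.352, 0.892, 0.284], [0.936, -0.336, -0.106], [0.0, 0.303, -0.953]] [[398.4, 0.0, 316.5], [0.0, 398.4, 242.1], [0.0, 0.0, 1.0]] [-0.06766254  0.          0.          0.          0.        ]
{'t': 0.15, 'joint_pos': array([ 9.87598586e-01,  3.13343495e-01,  1.49823754e+00,  2.82114535e-06,
        1.33096406e+00, -2.23393522e-01]), 'joint_vel': array([-0.000731  , -0.00219887, -0.00272776,  0.00124072,  0.00058441,
        0.00099249]), 'joint_efforts': array([ 2.09994680e-03, -4.12364638e+01, -2.59796691e+01, -1.98522976e-04,
        3.19571496e-03, -3.67675895e-06]), 'ee_pos': array([0.18484758, 0.49136662, 0.4042646 ]), 'eef_rot': array([-5.62069076e-01, -3.09052044e+00,  1.37420534e-03]), 'contact_force': array([-0.12179241, -0.84970961,  0.25269685]), 'moment': array([-0.03669125,  0.00325978, -0.04471216]), 'width': 1.000978982230266}
```

View pics/top0.png

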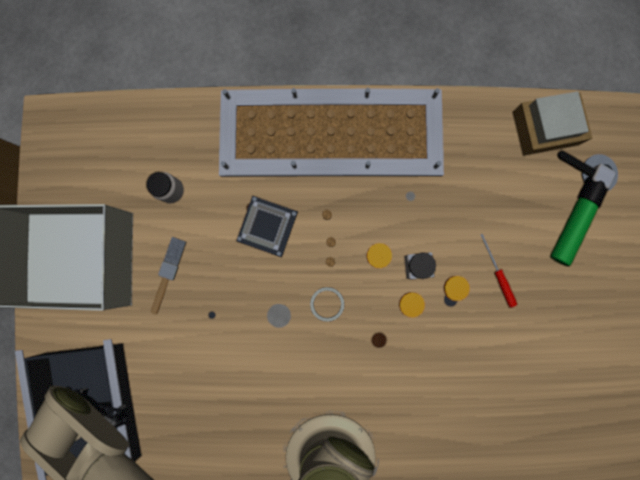

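View pics/side0.png

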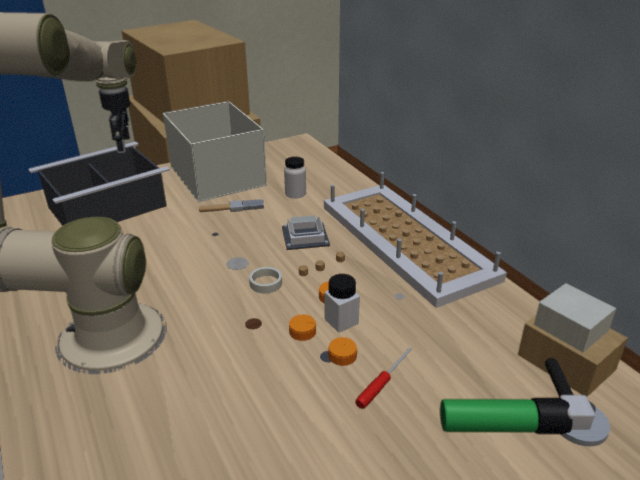

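Top shows the upright canister with black cap at about (421,265) and the cradle at (267,226). In the side view the canister cap is at (342,287) and the cradle at (305,230). I'll enlarge both.

```bash
python3 - <<'E'
from h import *
t=cv2.imread('pics/top0.png');s=cv2.imread('pics/side0.png')
def cr(i,x,y,w,h): return cv2.resize(i[y:y+h,x:x+w],(400,300),interpolation=cv2.INTER_CUBIC)
cv2.imwrite('pics/crops.png',np.vstack([np.hstack([cr(t,380,235,80,60),cr(t,227,196,80,60)]),np.hstack([cr(s,292,260,100,75),cr(s,265,195,80,60)])]))
C=cam('top');S=cam('side')
def blob(img,x,y,w,h,thr):
    g=img[y:y+h,x:x+w].max(2); m=(g<thr).astype(np.uint8)
    n,l,st,ce=cv2.connectedComponentsWithStats(m); 
    for i in range(1,n):
        if st[i,4]>30: print(st[i]+[x,y,0,0,0],ce[i]+[x,y])
blob(t,395,245,50,45,70);blob(s,315,265,55,45,60)
E
```

```text
[405 253  30  25 590] [420.11864407 265.43728814]
[329 274  26  25 546] [341.64652015 286.00732601]
```

View pics/crops.png

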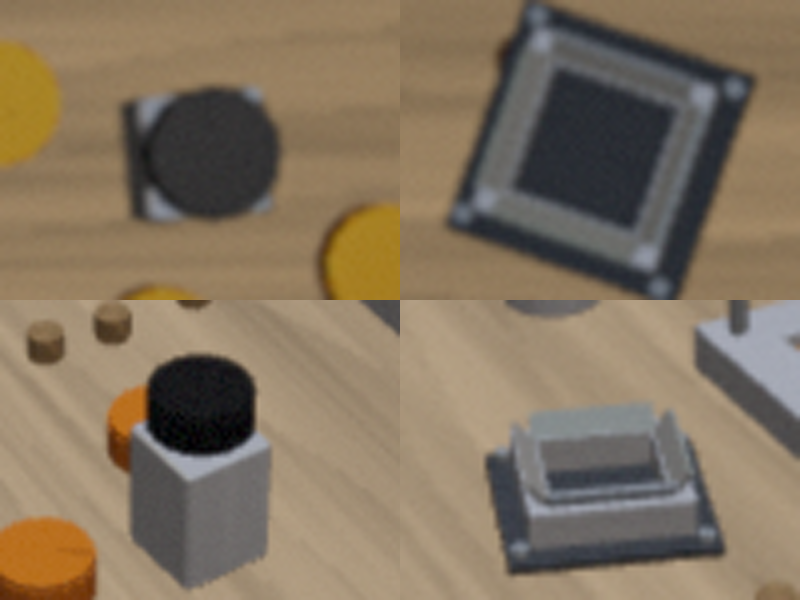

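Crop shows the cap top at top-px (422.4,265.4) and side-px (342.3,280.8). The cradle's plate bolts are at top-px (254.4,198.4), (294,213.6), (239,239) and (278.6,253.6).

```bash
python3 - <<'E'
from h import *
C=cam('top');S=cam('side')
print('cap top',tri([C,S],[(422.4,265.4),(342.3,280.8)]))
b=onplane(C,[(254.4,198.4),(294,213.6),(278.6,253.6),(239,239)],.008);print(b.round(4),'cr',b.mean(0))
for i in range(4): d=b[(i+1)%4]-b[i]; print(np.degrees(np.arctan2(d[1],d[0])),np.linalg.norm(d))
# side bolts: front-left, front-right; check heights by tri
sb=[(265+(519-400)/5,195+250/5),(265+(707-400)/5,195+236/5)]
for p in sb:
  q=onplane(S,[p],.008)[0]; print('side bolt',q)
# body shoulder corners in top (crop px)
sh=onplane(C,[(380+138/5,235+100/5),(380+262/5,235+92/5),(380+270/5,235+207/5),(380+145/5,235+218/5)],.085);print(sh.round(4),sh.mean(0))
for i in range(4): d=sh[(i+1)%4]-sh[i]; print(np.degrees(np.arctan2(d[1],d[0])),np.linalg.norm(d))
s=ctrl.read_state();R=cv2.Rodrigues(np.array(s['eef_rot']))[0];print(R.round(3),s['ee_pos'],s['t'])
W=cam('wrist');print('wrist cam in tool',R.T@(W['p']-s['ee_pos']),(R.T@W['R']).round(3))
E
```

```text
cap top [ 0.48562353 -0.21266805  0.11891171]
[[0.653  0.1926 0.008 ]
 [0.6144 0.0926 0.008 ]
 [0.5144 0.1306 0.008 ]
 [0.5508 0.2305 0.008 ]] cr [0.583177   0.16157596 0.008     ]
-111.0849234705244 0.10721065037116431
159.18390927118136 0.10699870716484501
70.00224604967754 0.1063655494795124
-20.36687687050355 0.10902422280011359
side bolt [0.51947535 0.13268489 0.008     ]
side bolt [0.61886941 0.09449488 0.008     ]
[[ 0.509  -0.1815  0.085 ]
 [ 0.5127 -0.2406  0.085 ]
 [ 0.4583 -0.2441  0.085 ]
 [ 0.4533 -0.1846  0.085 ]] [ 0.48330801 -0.21269613  0.085     ]
-86.4089537295413 0.05914382219447937
-176.3073949877367 0.05445402259346961
94.81437450543159 0.059644676689898056
3.189317093229133 0.055728689917315256
[[-0.936  0.352 -0.   ]
 [ 0.352  0.936 -0.   ]
 [ 0.    -0.    -1.   ]] [0.18485562 0.49137468 0.40456968] 0.35
wrist cam in tool [0.07964687 0.00085497 0.03160962] [[-0.    -0.953 -0.303]
 [ 1.    -0.001  0.001]
 [-0.001 -0.303  0.953]]
```

>>> servo_tool --fingers '[8.5, 8.5, 8.5, 8.5, 8.5, 8.5, 8.5, 8.5, 8.5, 8.5, 8.5, 8.5, 8.5, 8.5, 8.5, 8.5]' --pt "-49 -16.7 0" --pt "-49 -16.7 0" --pt "-49 -16.7 0" --pt "-49 -16.7 0" --pt "-49 -16.7 0" --pt "-49 -16.7 0" --pt "-49 -16.7 0" --pt "-49 -16.7 0" --pt "-49 -16.7 0" --pt "-49 -16.7 0" --pt "-49 -16.7 0" --pt "-49 -16.7 0" --pt "-49 -16.7 0" --pt "-49 -16.7 0" --pt "-49 -16.7 0" --pt "-49 -16.7 0" --turn '[62, 62, 62, 62, 62, 62, 62, 62, 62, 62, 62, 62, 62, 62, 62, 62]'

```text
t: 1.73
ee_pos: [0.5842, 0.1631, 0.4046]
eef_rot: [-2.073, -2.36, 0.0]
contact_force: [-0.2, 0.5, -0.3]
width: 0.996
```

```bash
python3 - <<'E'
from h import *
s=ctrl.read_state();R=cv2.Rodrigues(np.array(s['eef_rot']))[0];print(R.round(4),s['ee_pos'],s['t'],s['joint_pos'].round(3))
W=cam('wrist','wcradle');np.savez('wc.npz',**{k:W[k] for k in('R','p','mtx','distortion')})
print(W['p'])
E
```

```text
[[-1.290e-01  9.916e-01 -5.000e-04]
 [ 9.916e-01  1.290e-01  0.000e+00]
 [ 1.000e-04 -5.000e-04 -1.000e+00]] [0.58422029 0.16309985 0.40459382] 1.7333 [ 0.079  0.496  1.232  0.     1.414 -0.05 ]
[0.57269672 0.24168141 0.37298411]
```

View pics/wcradle.png

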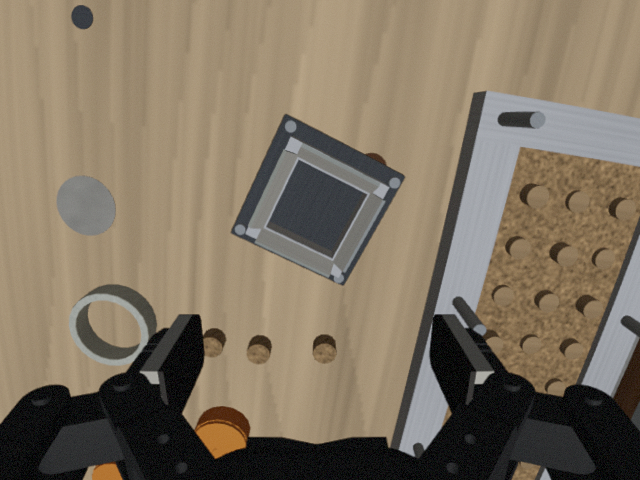

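The wrist view shows the cradle's bolts at (291,126), (395,183), (337,274) and (240,230), and the pocket floor at about (316,208).

```bash
python3 - <<'E'
from h import *
W=dict(np.load('wc.npz')); C=cam('top')
wp=[(291,126),(395,183),(337,274),(240,230)]
b=onplane(W,wp,.008);print(b.round(4),'cr',b.mean(0))
for i in range(4): d=b[(i+1)%4]-b[i]; print(np.degrees(np.arctan2(d[1],d[0])),np.linalg.norm(d))
tp=proj(C,b);print(tp.round(1))
for a,t in zip(wp,[(239,239),(254.4,198.4),(294,213.6),(278.6,253.6)]): print(tri([W,C],[a,t]))
for k in [0,1,2,3]:
  T=[(239,239),(254.4,198.4),(294,213.6),(278.6,253.6)]
# pocket: floor corners visible in wrist
print(ctrl.read_state()['t'])
E
```

```text
[[0.5512 0.2309 0.008 ]
 [0.6519 0.1929 0.008 ]
 [0.6118 0.0968 0.008 ]
 [0.5135 0.1295 0.008 ]] cr [0.58210986 0.1625261  0.008     ]
-20.668710646366932 0.10755884431015388
-112.62221406782488 0.10413903868826983
161.579387086818 0.10359165525004672
69.5945971649708 0.10814320969202892
[[238.9 238.8]
 [254.3 198.9]
 [292.3 214.7]
 [279.  254. ]]
[0.55101512 0.23086167 0.00573853]
[0.65284095 0.19275166 0.00567099]
[ 0.61405113  0.09317374 -0.00105589]
[0.514181   0.13037712 0.01103057]
1.8333
```

>>> servo_tool --fingers '[8.5, 8.5, 8.5, 8.5, 8.5, 8.5, 8.5, 8.5, 8.5, 8.5, 8.5, 8.5, 8.5]' --pt "-36 -14.7 0" --pt "-36 -14.7 0" --pt "-36 -14.7 0" --pt "-36 -14.7 0" --pt "-36 -14.7 0" --pt "-36 -14.7 0" --pt "-36 -14.7 0" --pt "-36 -14.7 0" --pt "-36 -14.7 0" --pt "-36 -14.7 0" --pt "-36 -14.7 0" --pt "-36 -14.7 0" --pt "-36 -14.7 0" --turn '[0, 0, 0, 0, 0, 0, 0, 0, 0, 0, 0, 0, 0]'

```text
t: 2.92
ee_pos: [0.4853, -0.211, 0.4051]
eef_rot: [2.07, 2.363, 0.001]
contact_force: [-0.0, 0.0, 0.6]
width: 0.997
```

```bash
python3 - <<'E'
from h import *
s=ctrl.read_state();R=cv2.Rodrigues(np.array(s['eef_rot']))[0];print(R.round(4),s['ee_pos'],s['t'],s['joint_pos'].round(3))
W=cam('wrist','wcan');np.savez('wk.npz',**{k:W[k] for k in('R','p','mtx','distortion')})
p=proj(W,[.485,-.2125,.119])[0];print(p)
i=W['color'][:,:,::-1];x,y=p.astype(int);x0=max(0,x-90);y0=max(0,y-90)
c=i[y0:y0+180,x0:x0+240].astype(float);c=255*(c/255)**.5
print(x0,y0);cv2.imwrite('pics/wcan_c.png',cv2.resize(c.astype(np.uint8),None,fx=3.3,fy=3.3,interpolation=cv2.INTER_CUBIC))
E
```

```text
[[-1.316e-01  9.913e-01  3.000e-04]
 [ 9.913e-01  1.316e-01  2.000e-04]
 [ 2.000e-04  3.000e-04 -1.000e+00]] [ 0.48531908 -0.21096282  0.40510637] 2.9167 [-0.632  0.322  1.485  0.     1.335 -0.764]
[317.38606364 242.42231159]
227 152
```

View pics/wcan_c.png

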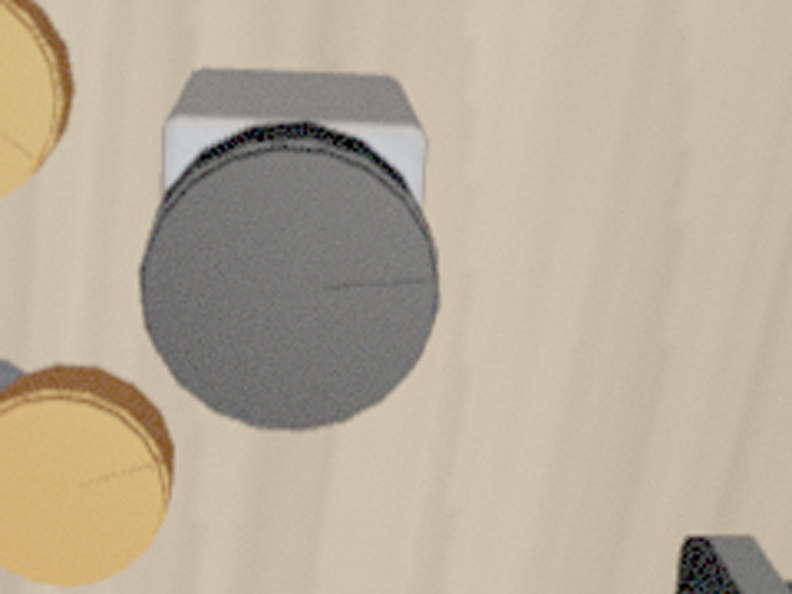

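The wrist crop shows the cap top centred near (289,287), the rib from (330,288) to (435,281), and the shoulder edge from (175,117) to (415,138).

```bash
python3 - <<'E'
from h import *
W=dict(np.load('wk.npz'));C=cam('top')
f=lambda x,y:(227+x/3.3,152+y/3.3)
q=onplane(W,[f(289,287),f(330,288),f(435,281)],.119);print(q)
d=q[2]-q[1];print('rib',np.degrees(np.arctan2(d[1],d[0])),'centre->end',np.degrees(np.arctan2(*(q[2]-q[0])[1::-1])))
print('tri top',tri([W,C],[f(289,287),(422.4,265.4)]))
e=onplane(W,[f(175,117),f(415,138),f(165,125),f(425,145)],.085);d=e[1]-e[0];print('edge',np.degrees(np.arctan2(d[1],d[0])),np.linalg.norm(e[3]-e[2]),e.round(4))
b=onplane(W,[f(198,69),f(395,77)],0);d=b[1]-b[0];print('bottom edge',np.degrees(np.arctan2(d[1],d[0])),b)
E
```

```text
[[ 0.48281744 -0.21034581  0.119     ]
 [ 0.49108185 -0.2094653   0.119     ]
 [ 0.51195564 -0.20520352  0.119     ]]
rib 11.5394233098503 centre->end 10.008450673978132
tri top [ 0.48362692 -0.21317902  0.10950696]
edge 2.4962873707809528 0.05787398379971842 [[ 0.454  -0.1851  0.085 ]
 [ 0.5073 -0.1828  0.085 ]
 [ 0.4519 -0.1871  0.085 ]
 [ 0.5097 -0.184   0.085 ]]
bottom edge 5.226133098345597 [[ 0.45316595 -0.18611927  0.        ]
 [ 0.50880932 -0.18102974  0.        ]]
```

>>> servo_tool --fingers '[8.5, 8.5, 8.5, 8.5, 8.5, 8.5, 8.5, 8.5, 5.5, 5.5, 5.5, 5.5, 5.5, 5.5, 5.5, 5.5]' --pt "-0.05 -0.2 4" --pt "-0.05 -0.2 8" --pt "-0.05 -0.2 11" --pt "-0.05 -0.2 13.5" --pt "-0.05 -0.2 15.05" --pt "-0.05 -0.2 15.05" --pt "-0.05 -0.2 15.05" --pt "-0.05 -0.2 15.05" --pt "-0.05 -0.2 15.05" --pt "-0.05 -0.2 15.05" --pt "-0.05 -0.2 15.05" --pt "-0.05 -0.2 15.05" --pt "-0.05 -0.2 15.05" --pt "-0.05 -0.2 15.05" --pt "-0.05 -0.2 15.05" --pt "-0.05 -0.2 15.05" --turn '[-3.4, -3.4, -3.4, -3.4, -3.4, -3.4, -3.4, -3.4, -3.4, -3.4, -3.4, -3.4, -3.4, -3.4, -3.4, -3.4]' --grip_force 110

```text
t: 4.35
ee_pos: [0.4837, -0.2118, 0.2563]
eef_rot: [1.996, 2.422, 0.0]
contact_force: [-2.6, 2.3, 10.2]
width: 0.704
```

```bash
python3 - <<'E'
from h import *
s=ctrl.read_state();print(s['width']*85.4,s['contact_force'],s['moment'],s['ee_pos'])
S=cam('side','s2');i=S['color'][:,:,::-1]
cv2.imwrite('pics/s2c.png',cv2.resize(i[200:350,260:420],None,fx=4,fy=4,interpolation=cv2.INTER_CUBIC))
E
```

```text
60.08601981246022 [-2.61036197  2.31113506 10.24545872] [0.2929039  0.38924692 0.03164759] [ 0.48374472 -0.21176372  0.25632045]
```

View pics/s2c.png

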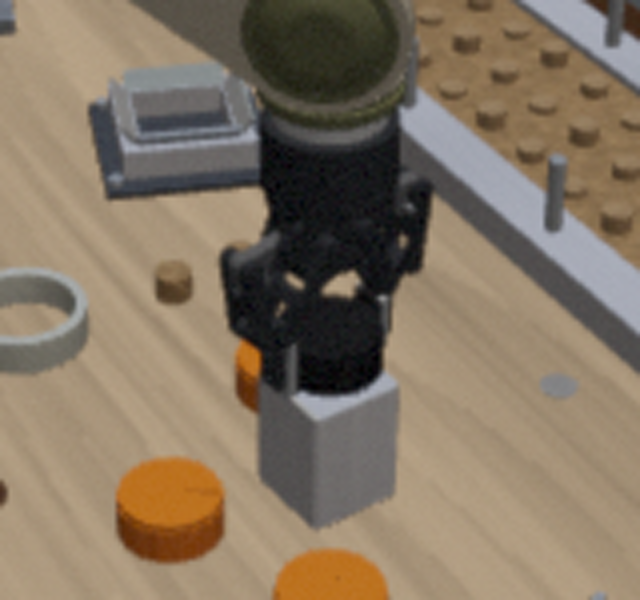

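The fingers hold the cap flats at 60 mm, but the tips rest on the shoulder with about 10 N. I'll regrip 3 mm higher, then lift.

>>> servo_tool --fingers '[7.2, 7.2, 7.2, 7.2, 7.2, 5.5, 5.5, 5.5, 5.5, 5.5, 5.5, 5.5]' --pt "0 0 0" --pt "0 0 0" --pt "0 0 -0.25" --pt "0 0 -0.25" --pt "0 0 -0.25" --pt "0 0 -0.25" --pt "0 0 -0.25" --pt "0 0 -0.25" --pt "0 0 -0.25" --pt "0 0 -0.25" --pt "0 0 -0.25" --pt "0 0 -0.25" --turn '[0, 0, 0, 0, 0, 0, 0, 0, 0, 0, 0, 0]' --grip_force 110

```text
t: 5.4
ee_pos: [0.4837, -0.2118, 0.2595]
eef_rot: [1.996, 2.422, -0.0]
contact_force: [-3.7, 0.6, 7.6]
width: 0.697
```

```bash
python3 - <<'E'
from h import *
s=ctrl.read_state();print(s['width']*85.4,s['contact_force'],s['moment'],s['ee_pos']);R=cv2.Rodrigues(np.array(s['eef_rot']))[0];print(R.round(4))
yaw=np.degrees(np.arctan2(R[1,1],R[0,1]));print('tool y yaw',yaw)
d=np.array([.5835,.1620,0])-[s['ee_pos'][0],s['ee_pos'][1],0]; print('tool delta cm',R.T@d*100)
E
```

```text
59.54282977474006 [-3.69863027  0.58947987  7.55565868] [ 0.17663073  0.49261132 -0.04176924] [ 0.4837244  -0.21183009  0.25952979]
[[-0.1911  0.9816  0.0023]
 [ 0.9816  0.1911 -0.0019]
 [-0.0023  0.0019 -1.    ]]
tool y yaw 11.017396839726816
tool delta cm [34.78720868 16.93779108 -0.04894429]
```

>>> servo_tool --fingers '[5.5, 5.5, 5.5, 5.5, 5.5, 5.5, 5.5, 5.5, 5.5, 5.5, 5.5, 5.5, 5.5, 5.5, 5.5, 5.5, 5.5, 5.5, 5.5, 5.5]' --pt "0 0 -1" --pt "0 0 -3" --pt "0 0 -5.5" --pt "0 0 -8" --pt "1 0.5 -10" --pt "3 1.5 -10" --pt "6 3 -10" --pt "9 4.5 -10" --pt "12 6 -10" --pt "15 7.5 -10" --pt "18 9 -10" --pt "21 10.5 -10" --pt "24 12 -10" --pt "27 13.5 -10" --pt "30 15 -10" --pt "32.5 16 -10" --pt "34 16.6 -10" --pt "34.8 16.9 -10" --pt "34.8 16.9 -10" --pt "34.8 16.9 -10" --turn '[0, 0, 0, 0, 0, 2, 4, 6, 8, 10, 12, 14, 16, 18, 20, 22, 23.5, 24.2, 24.2, 24.2]'

```text
t: 7.07
ee_pos: [0.5827, 0.1623, 0.3586]
eef_rot: [2.459, 1.952, -0.001]
contact_force: [-0.2, 0.5, -5.0]
width: 0.704
```

```bash
python3 - <<'E'
from h import *
s=ctrl.read_state();print(s['t'],s['width']*85.4,s['contact_force'],s['moment'],s['ee_pos']);R=cv2.Rodrigues(np.array(s['eef_rot']))[0]
print('tool y yaw',np.degrees(np.arctan2(R[1,1],R[0,1])))
a=[]
for n,(u,v) in dict(top=(267,222),side=(305,190),wrist=(316,242)).items():
    i=cam(n,'m_'+n)['color'][:,:,::-1]
    if n=='wrist': a.append(cv2.resize(i,(400,300)));continue
    a.append(cv2.resize(i[v-75:v+75,u-100:u+100],(400,300),interpolation=cv2.INTER_CUBIC))
cv2.imwrite('pics/m.png',np.vstack([np.hstack(a[:2]),np.hstack([a[2],a[2]*0])]))
E
```

```text
7.0667 60.09755213238922 [-0.16943856  0.48341751 -4.99628932] [-0.07334377 -0.01249757 -0.04076228] [0.58272222 0.1622605  0.35857851]
tool y yaw -13.118767890921578
```

View pics/m.png

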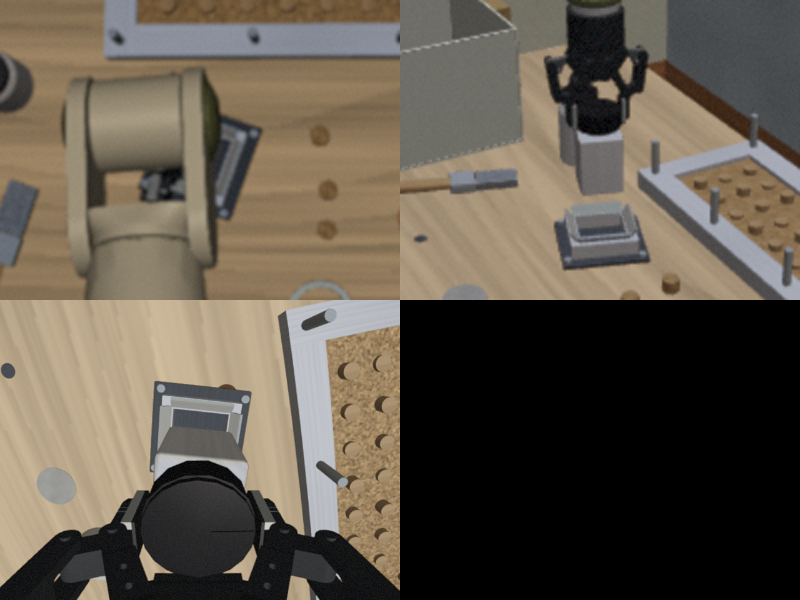

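Canister held level above the cradle. In the wrist picture the bottom edge runs (167,128)–(238,133), and the cradle bolts sit at (160,88) and (246,99), in half-size pixels.

```bash
python3 - <<'E'
from h import *
s=ctrl.read_state();W=cam('wrist')
i=W['color'];z=.3586-.2595
cv2.imwrite('pics/x.png',cv2.resize(i[110:300,220:420,::-1],None,fx=3.5,fy=3.1,interpolation=cv2.INTER_CUBIC))
f=lambda x,y:(x*1.6,y*1.6)
y=lambda d:np.degrees(np.arctan2(d[1],d[0]))
e=onplane(W,[f(167,128),f(238,133)],z);print('bottom edge',e,y(e[1]-e[0]),np.linalg.norm(e[1]-e[0]))
e=onplane(W,[f(160,88),f(246,99)],.008);print('bolts',e,y(e[1]-e[0]),np.linalg.norm(e[1]-e[0]))
print(s['t'])
E
```

```text
bottom edge [[0.56019716 0.19639186 0.0991    ]
 [0.62399282 0.17643742 0.0991    ]] -17.368992926356885 0.06684359020679319
bolts [[0.54949941 0.23099506 0.008     ]
 [0.6519474  0.19293978 0.008     ]] -20.377990444875408 0.10928766448791967
7.2167
```

View pics/x.png

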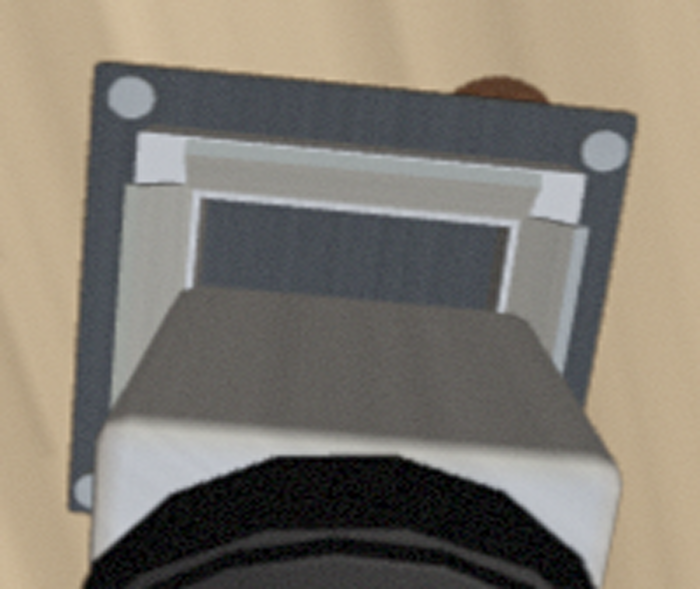

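```bash
python3 - <<'E'
from h import *
W=cam('wrist')
f=lambda x,y:(220+x/3.5,110+y/3.1)
y=lambda d:np.degrees(np.arctan2(d[1],d[0]))
for n,a,b,z in [('bot',(187,290),(522,315),.0991),('should',(115,418),(605,460),.1841),('bolts',(131,97),(604,150),.008),('plate',(97,63),(636,115),.008),('inner',(190,195),(518,225),.03)]:
    e=onplane(W,[f(*a),f(*b)],z);print(n,e.round(4).tolist(),y(e[1]-e[0]).round(2),np.linalg.norm(e[1]-e[0]).round(4),e.mean(0).round(4))
E
```

```text
bot [[0.564, 0.1963, 0.0991], [0.6175, 0.1787, 0.0991]] -18.19 0.0563 [0.5908 0.1875 0.0991]
should [[0.5654, 0.1984, 0.1841], [0.6161, 0.1808, 0.1841]] -19.13 0.0537 [0.5908 0.1896 0.1841]
bolts [[0.5506, 0.2304, 0.008], [0.6513, 0.1932, 0.008]] -20.31 0.1074 [0.6009 0.2118 0.008 ]
plate [[0.5455, 0.2403, 0.008], [0.6599, 0.2002, 0.008]] -19.29 0.1212 [0.6027 0.2202 0.008 ]
inner [[0.56, 0.2059, 0.03], [0.6265, 0.1828, 0.03]] -19.15 0.0704 [0.5932 0.1943 0.03  ]
```

>>> servo_tool --fingers '[5.5, 5.5, 5.5, 5.5, 5.5, 5.5, 5.5, 5.5, 5.5, 5.5, 5.5, 5.5]' --pt "0.1 0.1 0.5" --pt "0.1 0.1 1.5" --pt "0.1 0.1 2.5" --pt "0.1 0.1 3.5" --pt "0.1 0.1 4.4" --pt "0.1 0.1 5.2" --pt "0.1 0.1 6" --pt "0.1 0.1 6.7" --pt "0.1 0.1 7.4" --pt "0.1 0.1 8" --pt "0.1 0.1 8.4" --pt "0.1 0.1 8.4" --turn '[1, 1, 1, 1, 1, 1, 1, 1, 1, 1, 1, 1]'

```text
t: 8.32
ee_pos: [0.5842, 0.162, 0.2741]
eef_rot: [2.478, 1.928, -0.001]
contact_force: [-0.2, 0.1, -4.9]
width: 0.698
```

>>> servo_tool --fingers '[5.5, 5.5, 5.5, 5.5, 5.5, 5.5]' --pt "0 0 0.3" --pt "0 0 0.5" --pt "0 0 0.7" --pt "0 0 0.75" --pt "0 0 0.75" --pt "0 0 0.75" --turn '[0, 0, 0, 0, 0, 0]'

```text
t: 8.82
ee_pos: [0.5842, 0.1621, 0.2676]
eef_rot: [2.477, 1.928, 0.001]
contact_force: [-2.9, 0.2, 5.7]
width: 0.698
```

>>> servo_tool --fingers '[5.5, 5.5, 5.5, 5.5, 5.5, 5.5, 5.5, 5.5, 5.5, 5.5, 5.5, 5.5, 5.5, 5.5]' --pt "0 0 0.1" --pt "0 0 0.1" --pt "0 0 0.1" --pt "0 0 0.1" --pt "0 0 0.1" --pt "0 0 0.1" --pt "0 0 0.1" --pt "0 0 0.1" --pt "0 0 0.1" --pt "0 0 0.1" --pt "0 0 0.1" --pt "0 0 0.1" --pt "0 0 0.1" --pt "0 0 0.1" --turn '[-2, -5, -8, -11, -14, -17, -20, -23, -26, -29, -32, -35, -35, -35]' --grip_force 115

```text
t: 9.98
ee_pos: [0.5845, 0.1622, 0.2677]
eef_rot: [1.782, 2.582, 0.002]
contact_force: [-2.6, 0.9, 5.6]
width: 0.701
```

```bash
python3 - <<'E'
from h import *
s=ctrl.read_state();print(s['t'],s['width']*85.4,s['contact_force'],s['moment'],s['ee_pos'],s['joint_pos'].round(3));R=cv2.Rodrigues(np.array(s['eef_rot']))[0]
print('tool y yaw',np.degrees(np.arctan2(R[1,1],R[0,1])))
W=cam('wrist','u1');np.savez('wu.npz',**{k:W[k] for k in('R','p','mtx','distortion')})
i=W['color'][60:460,130:530,::-1].astype(float)
cv2.imwrite('pics/u1c.png',cv2.resize((255*(i/255)**.5).astype(np.uint8),None,fx=1.5,fy=1.5,interpolation=cv2.INTER_CUBIC))
E
```

```text
9.9833 59.83914688930963 [-2.56703741  0.85211424  5.62922075] [0.0978068  0.3836984  0.08523656] [0.58446967 0.16219793 0.26774366] [ 0.078  0.619  1.405 -0.002  1.114 -0.284]
tool y yaw 20.793194915445376
```

View pics/u1c.png

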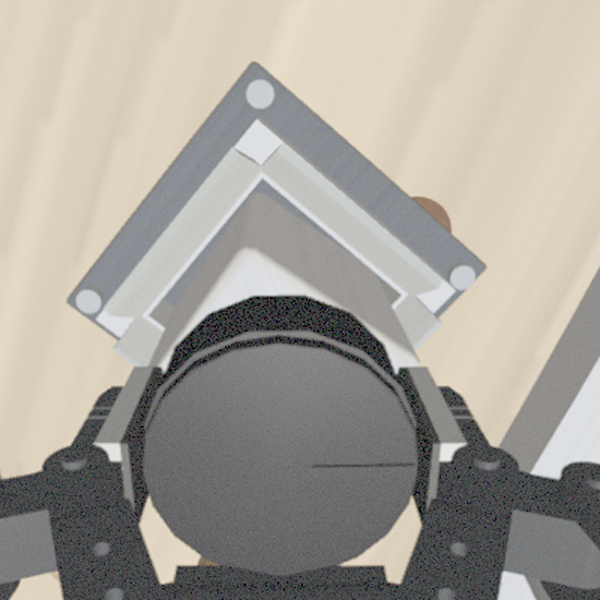

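The canister sits in the pocket, turned slightly anticlockwise against the walls; the shoulder corner is near (247,245). The rib is still aligned with the jaws.

```bash
python3 - <<'E'
from h import *
W=dict(np.load('wu.npz'))
g=cv2.imread('pics/u1c.png')
f=lambda x,y:(130+x/1.5,60+y/1.5)
y=lambda d:np.degrees(np.arctan2(d[1],d[0]))
for n,a,b,z in [('should R',(275,255),(385,330),.093),('should L',(225,270),(180,330),.093),('bolts R',(260,94),(463,277),.008),('bolts L',(260,94),(88,301),.008),('rib',(313,466),(413,463),.127)]:
    e=onplane(W,[f(*a),f(*b)],z);print(n,e.round(4).tolist(),y(e[1]-e[0]).round(2))
cv2.imwrite('pics/u1z.png',cv2.resize(g[170:370,100:450],None,fx=2.2,fy=2.2,interpolation=cv2.INTER_CUBIC))
E
```

```text
should R [[0.5695, 0.1977, 0.093], [0.6034, 0.1888, 0.093]] -14.63
should L [[0.5592, 0.1896, 0.093], [0.5536, 0.17, 0.093]] -105.93
bolts R [[0.551, 0.2304, 0.008], [0.6522, 0.193, 0.008]] -20.27
bolts L [[0.551, 0.2304, 0.008], [0.5132, 0.1294, 0.008]] -110.53
rib [[0.5905, 0.1656, 0.127], [0.6105, 0.1738, 0.127]] 22.23
```

View pics/u1z.png

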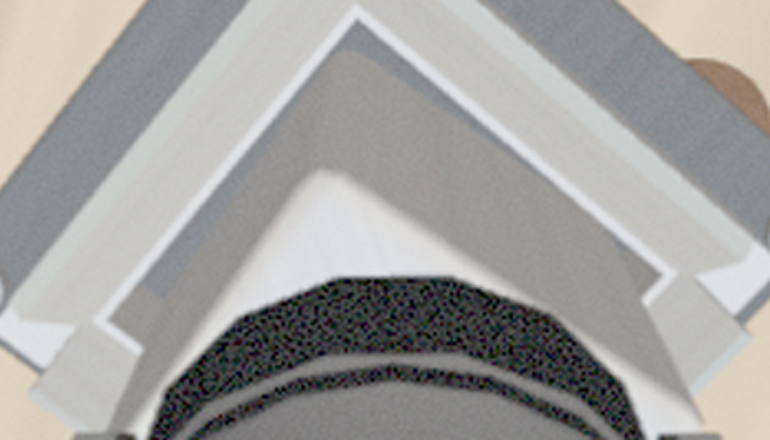

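Cap is now at about 0.62 rad relative to the canister, so about 17° more is needed to reach 0.92.

>>> servo_tool --fingers '[5.5, 5.5, 5.5, 5.5, 5.5, 5.5, 5.5, 5.5]' --pt "0 0 0.1" --pt "0 0 0.1" --pt "0 0 0.1" --pt "0 0 0.1" --pt "0 0 0.1" --pt "0 0 0.1" --pt "0 0 0.1" --pt "0 0 0.1" --turn '[-3, -6, -9, -12, -15, -17, -17, -17]'

```text
t: 10.7
ee_pos: [0.5844, 0.1625, 0.269]
eef_rot: [1.38, 2.816, 0.002]
contact_force: [-8.1, 0.8, 16.6]
width: 0.702
```

```bash
python3 - <<'E'
from h import *
s=ctrl.read_state();print(s['t'],s['width']*85.4,s['contact_force'],s['moment'],s['ee_pos']);R=cv2.Rodrigues(np.array(s['eef_rot']))[0]
print('tool y yaw',np.degrees(np.arctan2(R[1,1],R[0,1])),R[2])
E
```

```text
10.7 59.93884930345384 [-8.11096241  0.75890913 16.59825404] [ 0.05380886  1.49772575 -0.05912972] [0.58442291 0.16247749 0.26901625]
tool y yaw 37.802244283957485 [-0.00451721  0.00395389 -0.99998198]
```

Free: the seal now pushes up with about 17–20 N. Lift straight off, slowly.

>>> servo_tool --fingers '[5.5, 5.5, 5.5, 5.5, 5.5, 5.5, 5.5, 5.5, 5.5, 5.5, 5.5, 5.5, 5.5, 5.5]' --pt "0 0 -0.2" --pt "0 0 -0.5" --pt "0 0 -0.8" --pt "0 0 -1.1" --pt "0 0 -1.5" --pt "0 0 -1.9" --pt "0 0 -2.3" --pt "0 0 -2.7" --pt "0 0 -3.1" --pt "0 0 -3.5" --pt "0 0 -3.9" --pt "0 0 -4.1" --pt "0 0 -4.1" --pt "0 0 -4.1" --turn '[0, 0, 0, 0, 0, 0, 0, 0, 0, 0, 0, 0, 0, 0]'

```text
t: 11.87
ee_pos: [0.5842, 0.1625, 0.3101]
eef_rot: [1.38, 2.816, 0.003]
contact_force: [-0.6, 0.7, -1.1]
width: 0.702
```

```bash
python3 - <<'E'
from h import *
s=ctrl.read_state();print(s['t'],s['width']*85.4,s['contact_force'],s['moment'],s['ee_pos']);R=cv2.Rodrigues(np.array(s['eef_rot']))[0]
print('tool y yaw',np.degrees(np.arctan2(R[1,1],R[0,1])),R[2])
S=cam('side','f_side')['color'][140:265,225:385,::-1].astype(float)
W=cam('wrist','f_wrist')['color'][60:460,110:530,::-1].astype(float)
g=lambda i:cv2.resize((255*(i/255)**.55).astype(np.uint8),(400,400),interpolation=cv2.INTER_CUBIC)
cv2.imwrite('pics/f.png',np.hstack([cv2.copyMakeBorder(cv2.resize((255*(S/255)**.55).astype(np.uint8),(400,312)),0,88,0,0,0),g(W)]))
E
```

```text
11.8667 59.962756492388216 [-0.574697    0.66259288 -1.0800204 ] [ 0.0007164  -0.01868598 -0.03631254] [0.58416553 0.16251385 0.31005264]
tool y yaw 37.80154157761843 [-0.00456367  0.00401607 -0.99998152]
```

View pics/f.png

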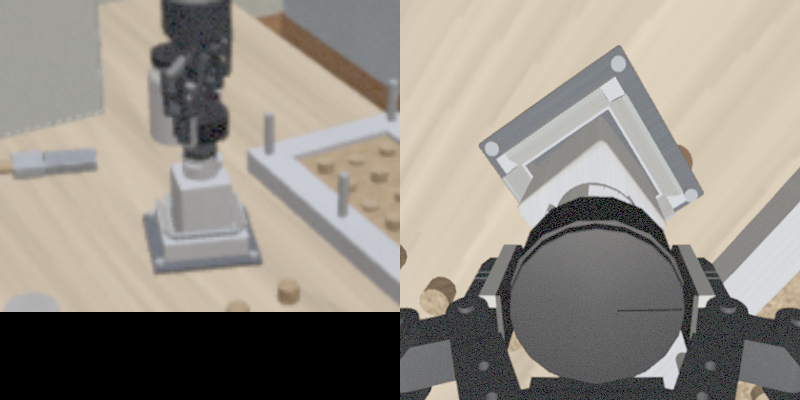

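Cap off and held, with the canister in the cradle. One last zoom, overlaying the expected mouth, disc-top and rim points.

```bash
python3 - <<'E'
from h import *
S=cam('side'); x,y=.584,.1625
p=proj(S,[[x,y,.118],[x,y,.126],[x,y,.142],[x,y,.169]]);print(p.round(1))
i=S['color'][160:250,255:355,::-1].astype(float);i=cv2.resize((255*(i/255)**.45).astype(np.uint8),None,fx=6,fy=6,interpolation=cv2.INTER_CUBIC)
for q,c in zip(p,[(0,0,255),(0,255,0),(255,0,0),(0,255,255)]): cv2.circle(i,tuple(((q-[255,160])*6+3).astype(int)),3,c,-1)
cv2.imwrite('pics/g.png',i);print(ctrl.read_state()['t'])
E
```

```text
[[303.7 200.7]
 [303.7 198.2]
 [303.6 193.1]
 [303.4 184.3]]
12.0167
```

View pics/g.png

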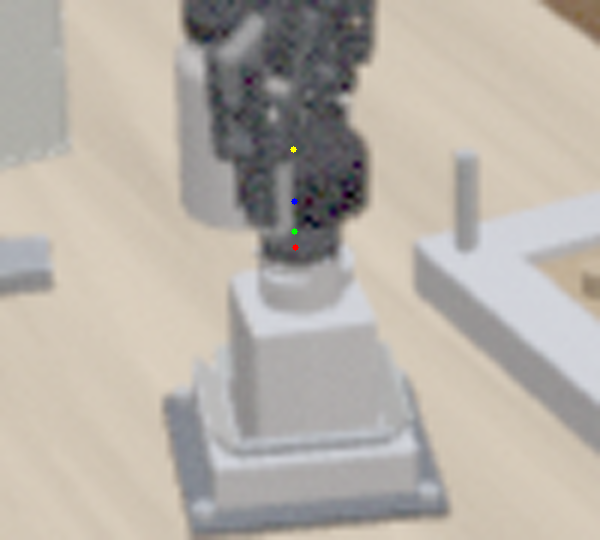

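```bash
python3 -c "
from rig import ctrl
print(ctrl.finish_job())"
```

```text
the job is handed in; nothing more can be done
None
```

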